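# Lock a pipe blank in the indexing jig

## Task

Take the notched wooden blank, lay it notch up in the channel of the drilling jig with its sloping end towards the stop, and slide it home under the sprung index plunger. Press it against the stop, against the springy ejector, and hold it there steadily until the slow plunger has sunk fully into the notch; then let go, so that the plunger alone keeps the blank locked in the jig. Leave the other things on the bench where they are.

Things in the scene. Friction and masses are not known exactly. Their poses are not given: they have to be found in the camera images.
- blank: the notched blank: pale hardwood bar 160 x 30 x 34 mm (x, y, z), about 160 g, lying notch up. Origin: centre of its underside; x along its length towards the sloping end, z up. The top falls from 34 mm high at x = +50 mm to 22 mm at the end face x = +80 mm; elsewhere it is flat but for the notch. Tail end (x = -80 mm) square. Starts pointing within 0.6 rad of world +x
- notch (a point): point on the blank at the middle of its notch, level with the flat top (blank x = +29.5 mm, z = 34 mm). The notch runs right across the bar, straight-sided, 13 mm wide along x, 10 mm deep
- plain_blank: bystander: a pale bar of the same 160 x 30 x 34 mm, but with square ends and no notch or slope. Origin: centre of its underside, x along its length. Which bar lies left and which right of the jig varies
- jig: the drilling jig, fixed. x runs along the channel from open mouth to stop (within 0.25 rad of world +x), z up; origin on the bench under the channel's centre line. Bed 250 x 84 mm (x -135 to +115 mm), top at z = 12 mm. On it two steel fences 12 mm wide, 12 mm high (tops z = 24 mm), x -80 to +100 mm, leave a channel 35 mm wide centred on y = 0
- home (a point): point on the bed of the channel (jig x = 20 mm, y = 0, z = 12 mm) where the blank's origin lies, its x along the jig's x, when its end face meets the stop. To lower the blank into the channel clear of the plunger, keep its origin at least 60 mm before this point, towards the mouth. Bearing down on the blank while sliding it adds friction and makes it bind
- bridge (a point): middle of the underside of the dark steel bridge over the channel (jig x = 49.5 mm, z = 74 mm). The bridge is 22 mm wide along x, with posts at jig y = +-28 to +-42 mm, a crossbar up to z = 84 mm and a brass collar up to z = 96 mm; it carries the plunger, whose round knob (22 mm) reaches up to z = 125 mm when raised. Keep the gripper's body clear of it
- stop: the stop: a dark steel block 20 x 60 x 32 mm across the channel's far end, fixed. Origin: bottom centre of the face the blank meets (jig x = 100 mm, z = 12 mm), x along jig x. A brass ejector pin 10 mm thick stands 10 mm out of this face, 12 mm above the bed; sprung, it pushes the blank back out with 5.5 N, 8 N when flush. Released unlocked, the blank is pushed back off the stop
- plunger (a joint): height of the index plunger, m: 0 = fully down (tip 27 mm above the bed), 0.007 = riding on the blank's flat top, limit 0.012. Spring and weight about 2.7 N down, with a damper (300 N per m/s): it sinks slowly, in about 1 s, and yields slowly, so push the slope under it at 15 to 30 mm/s. It sinks only with the blank within about 1.5 mm of the stop; the locked blank springs back 1 to 2 mm when released
- plunger_tip (a point): centre of the plunger's tip, jig x = 49.5 mm, y = 0; moves with it. The plunger is a vertical steel pin 10 mm thick with a tapered nose, 5 mm wide at the tip, full width 3 mm higher
- chanter: a bystander: a dark turned wooden pipe standing upright, 42 mm wide at the foot, 195 mm tall; origin under its foot
- ferrule: a bystander: a brass tube 32 mm wide and 22 mm tall standing on its end beside the jig; origin under its centre
- oil: a bystander: a small brown glass bottle 48 mm wide, 100 mm tall; origin under its centre
- driver: a bystander: a screwdriver lying on the bench; origin on the bench under its middle
- offcut: a bystander: a dark wooden offcut 45 x 38 x 26 mm beside the jig; origin under its centre
- square: a bystander: a try square, a wooden stock 100 x 18 x 16 mm with a steel blade 22 mm wide reaching 130 mm to its +y; origin under the stock's centre
Things that resemble listed ones, but are neither listed nor needed, are in the scene too. Leave any pink or purple look-alike of the blank alone.

How it is judged:
By the outcome, as a careful person would: the job done as asked, in the order asked, and still so for the second after the job is handed in, with the robot touching nothing.
It also fails if it takes over 58 s, if anything falls off the work surface, if the arm or the gripper's body presses on something with over 40 N, if the wrist force passes 120 N, or if a joint passes its speed limit or range.

## Robot

A 7-joint arm with a two-finger parallel gripper is mounted at the origin on the work surface. World frame = base frame: x ahead of the robot, y to its left, z up, the work surface at z = 0. Lengths are in m, angles in rad, forces in N, time in s.
With the tool pointing down it reaches from about 0.4 to 0.85 m from the base axis. Payload 10.4 kg.
Tool frame: the origin (TCP) lies between the finger pads; the fingertips stand 11 mm ahead of it and the grasp point (between the pads) lies 8 mm behind it (tip_reach is the distance from the TCP to the fingertips, in m); z points along the fingers, y is the line along which they close (so a half turn about z gives the same grasp; the last joint's range is limited). The gripper opens to 85 mm and grips with 20 to 120 N. Pads are 22 mm wide; open, the fingers measure 114 mm over their backs; the gripper's body (76 mm by 85 mm) begins 54 mm behind the grasp point. The pads swing forward as they close: fully open they stand 13 mm farther back than shut.
Start: joints at [1.121, 0.332, -0.065, 1.46, 0.022, 1.35, -0.088], TCP at [0.259, -0.569, 0.242] pointing down, gripper open.
Joint ranges: [-2.6, 2.6], [-0.5, 2.12], [-1.47, 1.34], [0.16, 2.42], [-1.27, 4.41], [0.06, 2.06], [-2.6, 2.6]. Speed limits (rad/s): [2.22, 2.22, 2.79, 2.79, 3.14, 3.14, 3.14].

## Interface

Orientations are given as a unit quaternion [x, y, z, w].
In Python, from workcell import * gives the robot as it stands.
- The arm moves only by the shell command python3 -m inch 'ROWS' [OPENING] [FORCE]. ROWS is JSON, a list of rows, each an object with "slide": the shift along the world's x, y, z in m, a list of three; "yaw": the turn about the world's z in rad. A call has 1 to 20 rows; each row is the pose to reach, as a shift and turn from the pose commanded when the call began; what a row does not reach only later rows make up. A row lasts 1/12 s, in which the tool goes at most 41.7 mm and 7.16 degrees, less where a joint would pass 70% of its speed; a pose out of reach is approached as far as the arm can. A call with a gripper value outside its range is refused whole. OPENING is the closure in counts, from 0 (fully open) to 255 (shut), set as the call begins (- or left out, the last holds). The fingers move at their own pace and stop on an object; FORCE is the grip in N (left out, the last holds). Time passes only in rows, so rows that repeat a pose let the fingers close. It gives the time, the measured TCP pose, the force, the opening and the grip force at its end, in the units of the state.
- get_obs(): the state, without advancing time (a new reading comes with each control period).
- camera(name): name is "scene" or "top"; returns a dict with "frame" (384x512x3 uint8, red, green, blue), "fx", "fy", "cx", "cy" (pixels), "k1" (the pictures are not rectified: a ray, as slopes to the right and down, at radius r is drawn at 1 + k1 r^2 times it, then the intrinsics apply), "extrinsics" (4x4, takes a point from world to camera coordinates). Camera axes: x right, y down, z forward; pixel columns grow to the right and rows downward; lengths in m; the calibration is good to about 2 mm. A picture is of the moment at which its call begins. There is no depth.
- hand_in(): hands the job in; it is judged then, once.
The state is a dict: "clock": time; "joint_pos": joint angles; "joint_velocities": joint speeds; "tau": joint torques, N m; "position": TCP position; "ee_rot": TCP orientation; "ft_force": force on the tool from outside, world axes, zero at the start; "torque": the same for the moment, N m; "grip_width": opening from 0.0 (shut) to 1.0 (fully open); "grasp_force": force on a finger pad.
Only numpy, scipy, OpenCV 4.12 (cv2) and the standard library are available. Lean on these libraries where they do the work, as an engineer would, in place of code of your own. Each camera call takes 0.05 s, during which the arm holds its last target. There are 200 camera calls.

## Working session

There is one attempt and no reset: what is moved stays moved. The work goes in short steps, Python scripts to look and compute and a shell command to move; the robot and the scene stay as the last step left them, time stands still between calls to the robot, and variables do not carry over. Pictures are saved under pics/ and viewed, at most 10 in all, crops included, and the job is handed in when it is done.

```bash
ls; mkdir -p pics; cat > h.py <<'E'
import numpy as np, cv2
from workcell import *
def ray(c,u,v):
    K=np.array([[c['fx'],0,c['cx']],[0,c['fy'],c['cy']],[0,0,1]],float)
    x,y=(u-c['cx'])/c['fx'],(v-c['cy'])/c['fy']
    xd=np.array([x,y]);s=xd.copy()
    for _ in range(20): s=xd/(1+c['k1']*(s@s))
    E=np.array(c['extrinsics']);R,t=E[:3,:3],E[:3,3]
    return -R.T@t, R.T@np.array([s[0],s[1],1])
def onz(c,u,v,z):
    o,d=ray(c,u,v); return o+d*(z-o[2])/d[2]
def proj(c,p):
    E=np.array(c['extrinsics']);q=E[:3,:3]@np.array(p,float)+E[:3,3];s=q[:2]/q[2]
    s=s*(1+c['k1']*(s@s)); return np.array([c['fx']*s[0]+c['cx'],c['fy']*s[1]+c['cy']])
E
python3 - <<'E'
from h import *
import pickle
for n in ('top','scene'):
    c=camera(n); cv2.imwrite(f'pics/{n}0.png',c['frame'][:,:,::-1]); pickle.dump(c,open(n+'0.pkl','wb'))
    print(n,c['fx'],c['k1'],ray(c,256,192))
print(get_obs())
E
```

```text
pics
top 399.37280629971593 -0.026179687939350427 (array([ 0.33662927, -0.02395638,  1.09983406]), array([ 0.1618229 , -0.0063533 , -0.98714545]))
scene 445.99188208820726 0.041818349077156904 (array([ 1.01469022, -0.51434534,  1.11786093]), array([-0.36584692,  0.40003019, -0.84036508]))
{'clock': 0.1, 'joint_pos': array([ 1.12141755,  0.33282506, -0.06472408,  1.46086088,  0.02162923,
        1.34990263, -0.08851275]), 'joint_velocities': array([ 0.00028516,  0.00018806,  0.00025447, -0.00120039, -0.00026117,
       -0.00216433,  0.00114151]), 'tau': array([ 1.54156329e-03, -6.26740551e+01,  4.93814726e-02, -3.92429173e+01,
        1.64814392e-02,  6.94367511e-03,  7.02218230e-06]), 'position': array([ 0.25858053, -0.56864338,  0.24158363]), 'ee_rot': array([ 9.77314757e-01,  2.11791038e-01, -1.76066648e-04, -6.25303836e-04]), 'ft_force': array([-0.51999502, -0.34294561, -0.03789473]), 'torque': array([-0.03131114,  0.03778279, -0.00044117]), 'grasp_force': 0.0, 'grip_width': 0.9970426854337765}
```

View pics/top0.png

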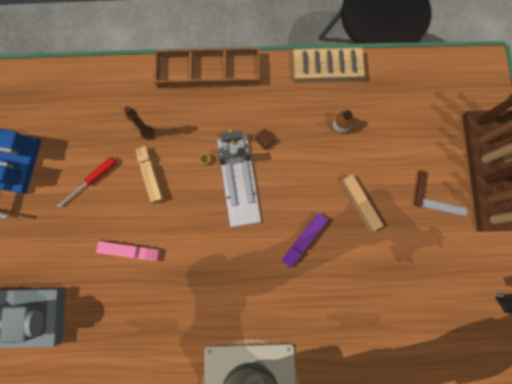

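View pics/scene0.png

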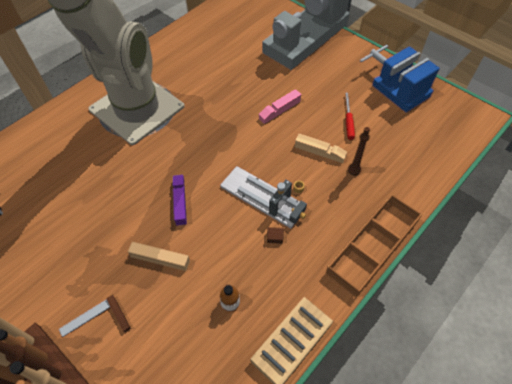

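The top view has four bars that could be taken for the blank:
- a pale bar at (149,175), with a notch near its upper end
- a pale bar at (362,203), plain
- a pink bar at (128,251)
- a purple bar at (305,240)

The jig is at (240,178), with its bridge and stop at the upper end. I choose the pale bar at (149,175) and will check it in a close crop while measuring.

```bash
python3 - <<'E'
from h import *
import pickle
t=pickle.load(open('top0.pkl','rb'));s=pickle.load(open('scene0.pkl','rb'))
a=cv2.resize(t['frame'][125:225,110:280],None,fx=4.5,fy=4.5,interpolation=cv2.INTER_CUBIC)[:, :, ::-1]
b=cv2.resize(s['frame'][125:235,215:355],None,fx=4,fy=4,interpolation=cv2.INTER_CUBIC)[:,:,::-1]
cv2.imwrite('pics/crop_top.png',a); cv2.imwrite('pics/crop_scene.png',b)
# pale mask
for c,n,box in((t,'top',(130,140,170,210)),(s,'scene',(285,130,352,170))):
    hsv=cv2.cvtColor(c['frame'],cv2.COLOR_RGB2HSV)
    x0,y0,x1,y1=box; h=hsv[y0:y1,x0:x1]
    cx,cy=((148,185) if n=='top' else (312,145)); print(hsv[cy,cx],hsv[y0+2,x0+2])
    cx,cy=((238,185) if n=='top' else (245,183)); print('jig',hsv[cy,cx])
E
```

```text
[ 16 115 211] [ 13 159 149]
jig [ 12   7 192]
[ 16 110 223] [ 12 146 176]
jig [170   4 214]
```

View pics/crop_top.png

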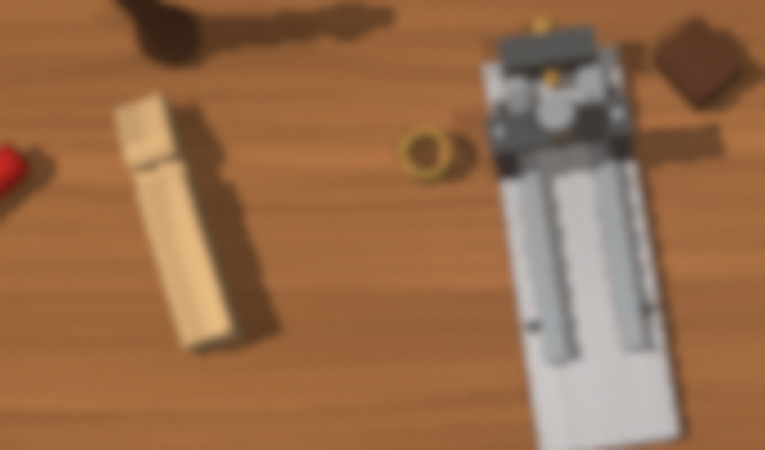

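View pics/crop_scene.png

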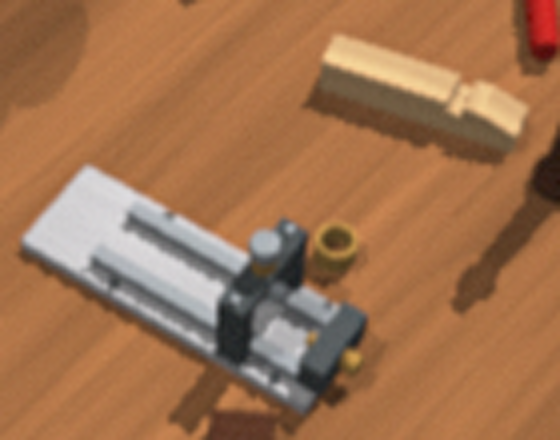

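The crops confirm it: the bar at top (149,175) has the notch (crop 158,160) and the slope at its upper (+x) end. The jig's open mouth is nearest the robot. Now I'll measure both.

```bash
python3 - <<'E'
from h import *
import pickle
t=pickle.load(open('top0.pkl','rb'));s=pickle.load(open('scene0.pkl','rb'))
f=lambda p,z:onz(t,p[0]/4.5+110-.39,p[1]/4.5+125-.39,z)
g=lambda p,z:onz(s,p[0]/4+215-.375,p[1]/4+125-.375,z)
np.set_printoptions(precision=4,suppress=True)
hsv=cv2.cvtColor(t['frame'],cv2.COLOR_RGB2HSV)
m=cv2.inRange(hsv,(8,70,170),(25,140,255)); m[:, :125]=0;m[:,172:]=0;m[:140]=0;m[212:]=0
c=max(cv2.findContours(m,0,1)[0],key=cv2.contourArea); r=cv2.minAreaRect(c);print('rect',r)
b=cv2.boxPoints(r); w=np.array([onz(t,*p,.034)[:2] for p in b]);print(w,w.mean(0))
l=[np.linalg.norm(w[i]-w[i-1]) for i in range(4)];print(l)
print('blank crop corners', [f(p,z)[:2] for p,z in (((185,350),.034),((235,333),.034),((115,112),.022),((160,95),.022))])
print('notch top', f((160,160),.034),'scene',g((460,95),.034),'tail scene',g((322,70),.034),g((340,37),.034))
# jig bed
m=cv2.inRange(hsv,(0,0,120),(180,40,255));m[:, :210]=0;m[:,270:]=0;m[:125]=0;m[235:]=0
c=max(cv2.findContours(m,0,1)[0],key=cv2.contourArea);r=cv2.minAreaRect(c);print('jig',r)
b=cv2.boxPoints(r);print(np.array([onz(t,*p,.012)[:2] for p in b]))
print('jig crop corners mouth',f((540,450),.012),f((680,437),.012),'top left',f((485,65),.012))
print('scene mouth',g((22,240),.012),g((90,165),.012),'far near',g((305,405),.012))
print('fence mouth ends L',f((540,358),.024),f((575,360),.024),'R',f((622,350),.024),f((650,348),.024))
print('stop back edge', f((500,40),.044),f((592,28),.044),'bridge knob top',f((560,112),.125),g((265,243),.12))
E
```

```text
rect ((147.154052734375, 173.3756866455078), (55.36166763305664, 12.131043434143066), 72.89727020263672)
[[0.6426 0.3057]
 [0.6519 0.2736]
 [0.5022 0.226 ]
 [0.4934 0.2573]] [0.5725 0.2656]
[np.float64(0.1569155397595026), np.float64(0.033346564867662735), np.float64(0.15707584179316508), np.float64(0.03248692093284878)]
blank crop corners [array([0.4912, 0.2539]), array([0.5006, 0.224 ]), array([0.6436, 0.3038]), array([0.6537, 0.2759])]
notch top [0.6089 0.2716 0.034 ] scene [0.6046 0.2711 0.034 ] tail scene [0.51   0.2197 0.034 ] [0.4994 0.2548 0.034 ]
jig ((240.378662109375, 192.66831970214844), (63.60160827636719, 30.94709014892578), 80.78897094726562)
[[ 0.5979  0.0673]
 [ 0.6097 -0.0185]
 [ 0.433  -0.0415]
 [ 0.422   0.0419]]
jig crop corners mouth [0.4272 0.0434 0.012 ] [ 0.4327 -0.0414  0.012 ] top left [0.67   0.0739 0.012 ]
scene mouth [ 0.436  -0.0399  0.012 ] [0.4264 0.0443 0.012 ] far near [ 0.6822 -0.0067  0.012 ]
fence mouth ends L [0.4816 0.0417 0.024 ] [0.4798 0.0206 0.024 ] R [ 0.4851 -0.0079  0.024 ] [ 0.4858 -0.0248  0.024 ]
stop back edge [0.6758 0.0617 0.044 ] [0.6818 0.0051 0.044 ] bridge knob top [0.6067 0.022  0.125 ] [0.6159 0.021  0.12  ]
```

```bash
python3 -m inch '[{"slide":[0.25,0.42,0],"yaw":-0.115},{"slide":[0.25,0.42,0],"yaw":-0.115},{"slide":[0.25,0.42,0],"yaw":-0.115},{"slide":[0.25,0.42,0],"yaw":-0.115},{"slide":[0.25,0.42,0],"yaw":-0.115},{"slide":[0.25,0.42,0],"yaw":-0.115},{"slide":[0.25,0.42,0],"yaw":-0.115},{"slide":[0.25,0.42,0],"yaw":-0.115},{"slide":[0.25,0.42,0],"yaw":-0.115},{"slide":[0.25,0.42,0],"yaw":-0.115},{"slide":[0.25,0.42,0],"yaw":-0.115},{"slide":[0.271,0.819,-0.1],"yaw":-0.115},{"slide":[0.271,0.819,-0.1],"yaw":-0.115},{"slide":[0.271,0.819,-0.1],"yaw":-0.115},{"slide":[0.271,0.819,-0.1],"yaw":-0.115},{"slide":[0.271,0.819,-0.1],"yaw":-0.115},{"slide":[0.271,0.819,-0.1],"yaw":-0.115},{"slide":[0.271,0.819,-0.1],"yaw":-0.115},{"slide":[0.271,0.819,-0.1],"yaw":-0.115},{"slide":[0.271,0.819,-0.1],"yaw":-0.115}]' 0 60
python3 - <<'E'
from h import *
import pickle
np.set_printoptions(precision=4,suppress=True)
t=pickle.load(open('top0.pkl','rb'))
S=cv2.cvtColor(t['frame'],cv2.COLOR_RGB2HSV)[:,:,1].astype(float)
def edge(rows,lo,hi,left):
    P=[]
    for v in rows:
        r=S[v,lo:hi]; k=np.where((r[:-1]>85)!=(r[1:]>85))[0]
        if len(k)==0: continue
        k=k[0] if left else k[-1]; u=lo+k+(r[k]-85)/(r[k]-r[k+1]); P.append(onz(t,u,v,.012)[:2])
    l=cv2.fitLine(np.array(P,np.float32),cv2.DIST_HUBER,0,.001,.001).ravel()
    if l[0]<0:l[:2]*=-1
    y=lambda x:l[3]+(x-l[2])*l[1]/l[0]
    print(len(P),np.arctan2(l[1],l[0]),y(.45),y(.55)); 
edge(range(165,220),205,245,True); edge(range(165,215),240,275,False)
E
```

```text
clock: 1.77
position: [0.5242, 0.1904, 0.1561]
ee_rot: [0.988, 0.155, -0.0, 0.0]
ft_force: [1.6, -1.6, -0.3]
grip_width: 0.997
grasp_force: 0.0
55 0.12674323 0.048476808 0.06121944
50 0.13034388 -0.04150067 -0.028391957
```

```bash
python3 -m inch '[{"slide":[0.003,0.03,-0.04],"yaw":0},{"slide":[0.004,0.045,-0.06],"yaw":0},{"slide":[0.004,0.045,-0.06],"yaw":0},{"slide":[0.004,0.045,-0.06],"yaw":0},{"slide":[0.004,0.045,-0.06],"yaw":0}]'
python3 - <<'E'
from h import *
for n in('top','scene'): 
    c=camera(n); print(proj(c,get_obs()['position']))
    cv2.imwrite(f'pics/{n}1.png',c['frame'][:,:,::-1])
a=cv2.imread('pics/top1.png')[110:230,90:250]; b=cv2.imread('pics/scene1.png')[90:210,240:400]
cv2.imwrite('pics/p1.png',np.hstack([cv2.resize(x,(400,300),interpolation=cv2.INTER_CUBIC) for x in(a,b)]))
print(get_obs()['position'])
E
```

```text
clock: 2.18
position: [0.5288, 0.233, 0.0971]
ee_rot: [0.988, 0.155, 0.0, 0.0]
ft_force: [0.1, -1.3, 0.4]
grip_width: 0.998
grasp_force: 0.0
[152.88214654 183.95910717]
[304.45897639 129.32413705]
[0.52954225 0.23255736 0.09805213]
```

View pics/p1.png

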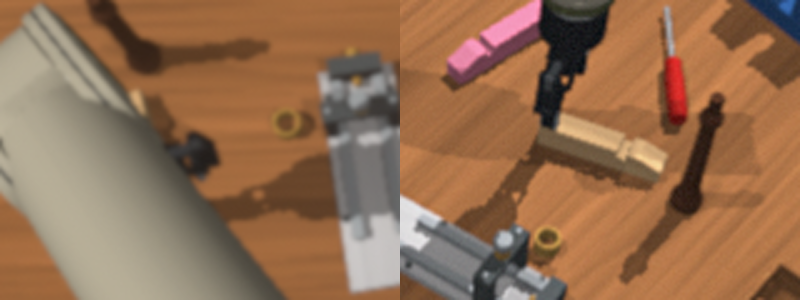

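The picture shows the gripper over the tail half of the blank in the scene view (crop 550,100). The arm hides the blank in the top view. Next I shift 17 mm sideways, descend and close.

```bash
python3 -m inch '[{"slide":[0.0005,0.0178,0],"yaw":0},{"slide":[0.0005,0.0178,-0.02],"yaw":0},{"slide":[0.0005,0.0178,-0.045],"yaw":0},{"slide":[0.0005,0.0178,-0.06],"yaw":0},{"slide":[0.0005,0.0178,-0.0715],"yaw":0},{"slide":[0.0005,0.0178,-0.0715],"yaw":0},{"slide":[0.0005,0.0178,-0.0715],"yaw":0}]'

```

```text
clock: 2.87
position: [0.5295, 0.251, 0.026]
ee_rot: [0.988, 0.155, 0.0, 0.0]
ft_force: [0.8, -0.2, 0.4]
grip_width: 0.999
grasp_force: 0.0
```

```bash
python3 -m inch '[{"slide":[0,0,0],"yaw":0},{"slide":[0,0,0],"yaw":0},{"slide":[0,0,0],"yaw":0},{"slide":[0,0,0],"yaw":0},{"slide":[0,0,0],"yaw":0},{"slide":[0,0,0],"yaw":0},{"slide":[0,0,0],"yaw":0},{"slide":[0,0,0],"yaw":0},{"slide":[0,0,0],"yaw":0},{"slide":[0,0,0],"yaw":0}]' 255 70
```

```text
clock: 3.7
position: [0.5294, 0.2518, 0.026]
ee_rot: [0.988, 0.155, 0.001, -0.0]
ft_force: [-0.9, -1.5, 6.3]
grip_width: 0.334
grasp_force: 71.0
```

```bash
python3 -m inch '[{"slide":[0,0,0.01],"yaw":0},{"slide":[0,0,0.03],"yaw":0},{"slide":[0,0,0.06],"yaw":0},{"slide":[-0.03,-0.02,0.06],"yaw":-0.05},{"slide":[-0.06,-0.04,0.06],"yaw":-0.1},{"slide":[-0.069,-0.07,0.06],"yaw":-0.15},{"slide":[-0.069,-0.1,0.06],"yaw":-0.184},{"slide":[-0.069,-0.135,0.06],"yaw":-0.184},{"slide":[-0.069,-0.17,0.06],"yaw":-0.184},{"slide":[-0.069,-0.2,0.06],"yaw":-0.184},{"slide":[-0.069,-0.225,0.06],"yaw":-0.184},{"slide":[-0.069,-0.24,0.06],"yaw":-0.184},{"slide":[-0.069,-0.2465,0.06],"yaw":-0.184},{"slide":[-0.069,-0.2465,0.04],"yaw":-0.184},{"slide":[-0.069,-0.2465,0.035],"yaw":-0.184},{"slide":[-0.069,-0.2465,0.035],"yaw":-0.184},{"slide":[-0.069,-0.2465,0.035],"yaw":-0.184}]'
python3 - <<'E'
from h import *
import pickle
for n in('top','scene'): 
    c=camera(n); pickle.dump(c,open(n+'2.pkl','wb'))
    cv2.imwrite(f'pics/{n}2.png',c['frame'][:,:,::-1])
a=cv2.imread('pics/top2.png')[125:230,200:280]; b=cv2.imread('pics/scene2.png')[145:235,200:320]
cv2.imwrite('pics/p2.png',np.hstack([cv2.resize(a,(343,450),interpolation=cv2.INTER_CUBIC),cv2.resize(b,(450,450*90//120),interpolation=cv2.INTER_CUBIC) if 0 else cv2.copyMakeBorder(cv2.resize(b,(450,338),interpolation=cv2.INTER_CUBIC),0,112,0,0,0)]))
o=get_obs();print(o['position'],o['ee_rot'],o['ft_force'])
E
```

```text
clock: 5.12
position: [0.4597, 0.006, 0.0604]
ee_rot: [0.998, 0.065, -0.0, -0.0]
ft_force: [0.4, -0.0, -1.7]
grip_width: 0.334
grasp_force: 70.0
[0.46031415 0.00573347 0.06089983] [ 9.97918974e-01  6.44796157e-02  3.11615338e-04 -5.87615367e-05] [ 0.2488893  -0.15478458 -0.3429976 ]
```

View pics/p2.png

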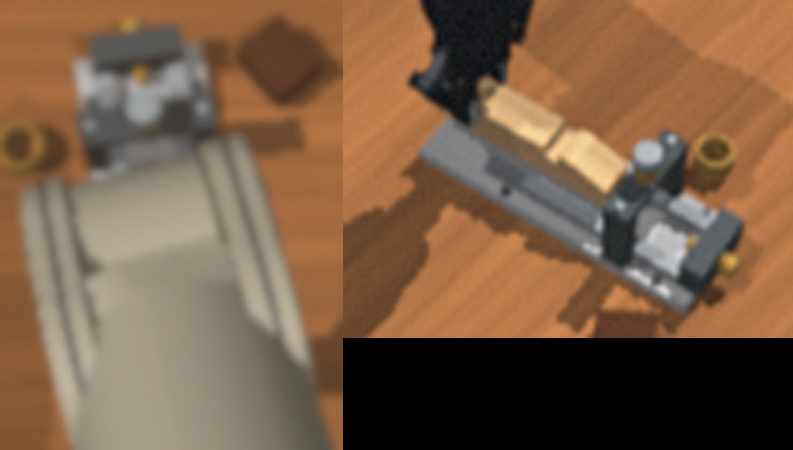

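The blank hangs level above the channel, with its nose (crop 615,180) short of the bridge. I'll overlay the predicted edges of the jig and blank to check lateral alignment before lowering.

```bash
python3 - <<'E'
from h import *
import pickle
J=(np.array([.5644,.0187]),.1275); B=(np.array([.4603+.045*np.cos(.129),.0057+.045*np.sin(.129)]),.129)
def W(F,p):
    o,a=F; return [o[0]+p[0]*np.cos(a)-p[1]*np.sin(a),o[1]+p[0]*np.sin(a)+p[1]*np.cos(a),p[2]]
zb=.035
L=[(J,[(-.135,-.042,.012),(.115,-.042,.012),(.115,.042,.012),(-.135,.042,.012),(-.135,-.042,.012)],(0,255,0))]
for y in(-.0175,-.0295,.0175,.0295): L.append((J,[(-.08,y,.024),(.1,y,.024)],(255,255,0)))
L.append((J,[(.1,-.03,.044),(.1,.03,.044)],(0,255,255)))
for y in(-.015,.015): L.append((B,[(-.08,y,zb+.034),(.05,y,zb+.034),(.08,y,zb+.022),(.08,y,zb)],(0,0,255)))
L.append((B,[(.08,-.015,zb),(.08,.015,zb),(.08,.015,zb+.022),(.08,-.015,zb+.022)],(0,0,255)))
ims=[]
for n,(x0,y0,w,h),k,draw in(('scene0',(210,160,110,75),7,L[:6]),('scene2',(210,155,110,75),7,L[:1]+L[5:])):
    c=pickle.load(open(n+'.pkl','rb')); im=cv2.resize(c['frame'][y0:y0+h,x0:x0+w,::-1],None,fx=k,fy=k,interpolation=cv2.INTER_CUBIC)
    for F,pts,col in draw:
        q=np.array([(proj(c,W(F,p))-[x0,y0]+.5)*k for p in pts]).round().astype(np.int32); cv2.polylines(im,[q],False,col,1)
    ims.append(im[:,:770])
v=np.vstack(ims);v=cv2.resize(v,None,fx=.571,fy=.571,interpolation=cv2.INTER_AREA); print(v.shape); cv2.imwrite('pics/ov.png',v)
E
```

```text
(600, 440, 3)
```

View pics/ov.png

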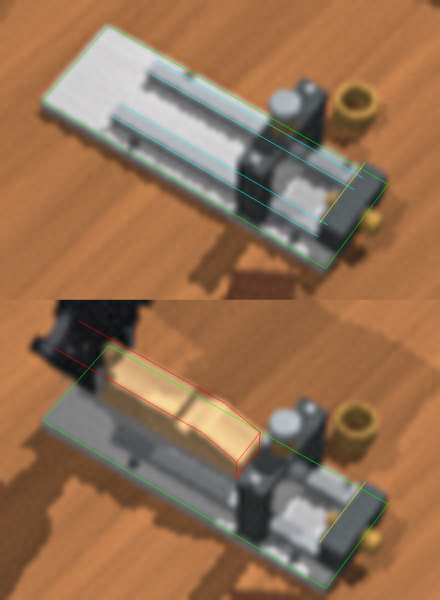

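The jig overlay lies on the picture to within a pixel, and the blank's outline agrees to about 1 to 2 mm. I'll lower gently and watch the force. Sitting on the fences would show at TCP z of about 0.050, and seated is about 0.038.

```bash
python3 -m inch '[{"slide":[0,0,-0.004],"yaw":-0.001},{"slide":[0,0,-0.008],"yaw":-0.001},{"slide":[0,0,-0.011],"yaw":-0.001},{"slide":[0,0,-0.013],"yaw":-0.001},{"slide":[0,0,-0.015],"yaw":-0.001},{"slide":[0,0,-0.016],"yaw":-0.001},{"slide":[0,0,-0.016],"yaw":-0.001},{"slide":[0,0,-0.016],"yaw":-0.001}]'
```

```text
clock: 5.88
position: [0.46, 0.0049, 0.0443]
ee_rot: [0.998, 0.063, -0.0, 0.0]
ft_force: [-0.3, 0.2, -1.5]
grip_width: 0.335
grasp_force: 70.0
```

```bash
python3 -m inch '[{"slide":[0,0,-0.002],"yaw":0},{"slide":[0,0,-0.004],"yaw":0},{"slide":[0,0,-0.005],"yaw":0},{"slide":[0,0,-0.0055],"yaw":0},{"slide":[0,0,-0.0055],"yaw":0},{"slide":[0,0,-0.0055],"yaw":0}]'
```

```text
clock: 6.38
position: [0.4599, 0.005, 0.0388]
ee_rot: [0.998, 0.063, -0.0, 0.0]
ft_force: [-0.6, -0.5, -1.4]
grip_width: 0.337
grasp_force: 70.0
```

```bash
python3 -m inch '[{"slide":[0,0.001,0],"yaw":0},{"slide":[0,0.002,0],"yaw":0},{"slide":[0,0.003,0],"yaw":0},{"slide":[0,0.003,0],"yaw":0},{"slide":[0,0.003,0],"yaw":0}]'; python3 -m inch '[{"slide":[0,-0.002,0],"yaw":0},{"slide":[0,-0.004,0],"yaw":0},{"slide":[0,-0.006,0],"yaw":0},{"slide":[0,-0.006,0],"yaw":0},{"slide":[0,-0.006,0],"yaw":0}]'
```

```text
clock: 6.8
position: [0.46, 0.0081, 0.0388]
ee_rot: [0.998, 0.063, 0.0, 0.0]
ft_force: [-0.2, 0.5, -1.1]
grip_width: 0.335
grasp_force: 70.0
clock: 7.22
position: [0.46, 0.0031, 0.0388]
ee_rot: [0.998, 0.064, 0.0, -0.001]
ft_force: [0.0, 4.9, -1.0]
grip_width: 0.334
grasp_force: 70.2
```

```bash
python3 -m inch '[{"slide":[0,0.004,0],"yaw":0.001},{"slide":[0.003,0.0044,0],"yaw":0.001},{"slide":[0.006,0.0048,0],"yaw":0.001},{"slide":[0.009,0.0051,0],"yaw":0.001},{"slide":[0.012,0.0055,0],"yaw":0.001},{"slide":[0.015,0.0059,0],"yaw":0.001},{"slide":[0.018,0.0063,0],"yaw":0.001},{"slide":[0.021,0.0067,0],"yaw":0.001},{"slide":[0.024,0.0071,0],"yaw":0.001},{"slide":[0.027,0.0075,0],"yaw":0.001},{"slide":[0.03,0.0078,0],"yaw":0.001},{"slide":[0.032,0.0081,0],"yaw":0.001},{"slide":[0.034,0.0084,0],"yaw":0.001},{"slide":[0.034,0.0084,0],"yaw":0.001}]'
```

```text
clock: 8.38
position: [0.4943, 0.0105, 0.0388]
ee_rot: [0.998, 0.064, 0.0, -0.0]
ft_force: [-0.8, 0.3, -1.9]
grip_width: 0.331
grasp_force: 70.2
```

```bash
python3 -m inch '[{"slide":[0.002,0.0003,0],"yaw":0},{"slide":[0.004,0.0005,0],"yaw":0},{"slide":[0.006,0.0008,0],"yaw":0},{"slide":[0.008,0.001,0],"yaw":0},{"slide":[0.01,0.0013,0],"yaw":0},{"slide":[0.012,0.0015,0],"yaw":0},{"slide":[0.014,0.0018,0],"yaw":0},{"slide":[0.016,0.0021,0],"yaw":0},{"slide":[0.018,0.0023,0],"yaw":0},{"slide":[0.02,0.0026,0],"yaw":0},{"slide":[0.022,0.0028,0],"yaw":0},{"slide":[0.024,0.0031,0],"yaw":0},{"slide":[0.026,0.0033,0],"yaw":0},{"slide":[0.028,0.0036,0],"yaw":0}]'
```

```text
clock: 9.55
position: [0.5215, 0.0138, 0.0385]
ee_rot: [0.998, 0.064, -0.001, 0.0]
ft_force: [-2.8, -1.0, -2.7]
grip_width: 0.334
grasp_force: 70.1
```

```bash
python3 -m inch '[{"slide":[0.002,0.0003,0],"yaw":0},{"slide":[0.004,0.0005,0],"yaw":0},{"slide":[0.006,0.0008,0],"yaw":0},{"slide":[0.008,0.001,0],"yaw":0},{"slide":[0.01,0.0013,0],"yaw":0},{"slide":[0.012,0.0015,0],"yaw":0},{"slide":[0.014,0.0018,0],"yaw":0},{"slide":[0.015,0.0019,0],"yaw":0}]'
```

```text
clock: 10.22
position: [0.5353, 0.0157, 0.0381]
ee_rot: [0.998, 0.064, -0.002, 0.0]
ft_force: [-13.1, -1.4, 2.0]
grip_width: 0.334
grasp_force: 70.6
```

```bash
python3 -m inch '[{"slide":[0.001,0.0001,0],"yaw":0},{"slide":[0.001,0.0001,0],"yaw":0}]';python3 -m inch '[{"slide":[0.001,0.0001,0],"yaw":0},{"slide":[0.001,0.0001,0],"yaw":0}]'; python3 -m inch '[{"slide":[0.001,0.0001,0],"yaw":0},{"slide":[0.001,0.0001,0],"yaw":0}]'
```

```text
clock: 10.38
position: [0.5353, 0.0157, 0.038]
ee_rot: [0.998, 0.064, -0.003, 0.0]
ft_force: [-16.4, -2.2, 7.4]
grip_width: 0.334
grasp_force: 71.1
clock: 10.55
position: [0.5354, 0.0157, 0.038]
ee_rot: [0.998, 0.064, -0.004, 0.001]
ft_force: [-21.8, -2.2, 12.1]
grip_width: 0.335
grasp_force: 71.7
clock: 10.72
position: [0.5354, 0.0157, 0.038]
ee_rot: [0.998, 0.064, -0.005, 0.001]
ft_force: [-26.7, -2.7, 17.9]
grip_width: 0.333
grasp_force: 72.4
```

```bash
python3 -m inch '[{"slide":[0,0,0.001],"yaw":0},{"slide":[0,0,0.001],"yaw":0},{"slide":[0,0,0.001],"yaw":0},{"slide":[0,0,0.001],"yaw":0},{"slide":[0,0,0.001],"yaw":0},{"slide":[0,0,0.001],"yaw":0},{"slide":[0,0,0.001],"yaw":0},{"slide":[0,0,0.001],"yaw":0},{"slide":[0,0,0.001],"yaw":0},{"slide":[0,0,0.001],"yaw":0}]'
python3 - <<'E'
from h import *
import pickle
np.set_printoptions(precision=4,suppress=True)
ims=[]
for n,(x0,y0,w,h) in(('scene',(240,160,80,70)),('top',(205,120,80,70))):
    c=camera(n); pickle.dump(c,open(n+'3.pkl','wb')); ims.append(cv2.resize(c['frame'][y0:y0+h,x0:x0+w,::-1],(400,350),interpolation=cv2.INTER_CUBIC))
cv2.imwrite('pics/p3.png',np.hstack(ims)); o=get_obs();print(o['position'],o['ft_force'],o['clock'])
E
```

```text
clock: 11.55
position: [0.5354, 0.0156, 0.0381]
ee_rot: [0.998, 0.064, -0.005, 0.001]
ft_force: [-21.3, -1.6, 5.5]
grip_width: 0.334
grasp_force: 71.0
[0.5354 0.0156 0.0381] [-21.3582  -1.8928   4.5959] 11.65
```

View pics/p3.png

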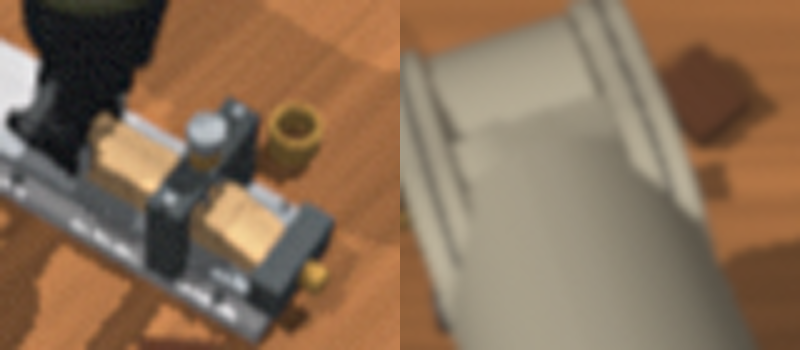

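The blank's nose meets the stop (crop 275,240), the ejector tail sticks out behind (315,275), and the knob is at crop (208,130). I'll hold a bit longer and compare knob height with the first picture.

```bash
python3 -m inch '[{"slide":[0,0,0],"yaw":0},{"slide":[0,0,0],"yaw":0},{"slide":[0,0,0],"yaw":0},{"slide":[0,0,0],"yaw":0},{"slide":[0,0,0],"yaw":0},{"slide":[0,0,0],"yaw":0},{"slide":[0,0,0],"yaw":0},{"slide":[0,0,0],"yaw":0},{"slide":[0,0,0],"yaw":0},{"slide":[0,0,0],"yaw":0},{"slide":[0,0,0],"yaw":0},{"slide":[0,0,0],"yaw":0},{"slide":[0,0,0],"yaw":0},{"slide":[0,0,0],"yaw":0},{"slide":[0,0,0],"yaw":0},{"slide":[0,0,0],"yaw":0},{"slide":[0,0,0],"yaw":0},{"slide":[0,0,0],"yaw":0}]'
python3 - <<'E'
from h import *
import pickle
c=camera('scene');pickle.dump(c,open('scene4.pkl','wb'))
I=[pickle.load(open(f'scene{k}.pkl','rb'))['frame'] for k in(0,2,3,4)]
T=cv2.resize(I[0][178:193,274:289],None,fx=8,fy=8,interpolation=cv2.INTER_CUBIC)
for im in I:
    R=cv2.matchTemplate(cv2.resize(im[168:203,264:299],None,fx=8,fy=8,interpolation=cv2.INTER_CUBIC),T,cv2.TM_CCOEFF_NORMED)
    _,m,_,p=cv2.minMaxLoc(R); print(p[0]/8-10,p[1]/8-10,round(m,3))
J=[.5644+.0495*.992,.0187+.0495*.127]
print('7mm =',proj(c,J+[.125])-proj(c,J+[.118]))
E
```

```text
clock: 13.15
position: [0.5354, 0.0156, 0.0381]
ee_rot: [0.998, 0.064, -0.005, 0.001]
ft_force: [-21.1, -1.6, 5.7]
grip_width: 0.332
grasp_force: 71.0
0.0 0.0 1.0
0.0 0.0 0.938
0.0 0.125 0.974
0.0 0.125 0.974
7mm = [ 0.11199705 -1.45264205]
```

The knob is back at its initial fully-down height (7 mm would show as 1.45 px, measured 0.1 px). I'll ease the push, then release.

```bash
python3 -m inch '[{"slide":[-0.001,-0.0001,0],"yaw":0},{"slide":[-0.002,-0.0002,0],"yaw":0},{"slide":[-0.0025,-0.0003,0],"yaw":0},{"slide":[-0.0025,-0.0003,0],"yaw":0}]'
python3 -m inch '[{"slide":[0,0,0],"yaw":0},{"slide":[0,0,0],"yaw":0},{"slide":[0,0,0],"yaw":0},{"slide":[0,0,0],"yaw":0},{"slide":[0,0,0],"yaw":0},{"slide":[0,0,0],"yaw":0},{"slide":[0,0,0],"yaw":0},{"slide":[0,0,0],"yaw":0},{"slide":[0,0,0],"yaw":0},{"slide":[0,0,0],"yaw":0}]' 0 20
```

```text
clock: 13.53
position: [0.5354, 0.0156, 0.0389]
ee_rot: [0.998, 0.064, -0.002, 0.0]
ft_force: [-9.9, -0.3, -0.2]
grip_width: 0.336
grasp_force: 70.3
clock: 14.37
position: [0.5375, 0.0159, 0.0398]
ee_rot: [0.998, 0.064, 0.0, 0.0]
ft_force: [0.4, 0.2, -0.3]
grip_width: 1.0
grasp_force: 0.0
```

Released with no residual force. Now straight up, then back away from the bridge and look.

```bash
python3 -m inch '[{"slide":[0,0,0.01],"yaw":0},{"slide":[0,0,0.03],"yaw":0},{"slide":[0,0,0.06],"yaw":0},{"slide":[0,0,0.1],"yaw":0},{"slide":[0,0,0.14],"yaw":0},{"slide":[-0.02,-0.03,0.17],"yaw":0},{"slide":[-0.04,-0.07,0.17],"yaw":0},{"slide":[-0.04,-0.11,0.17],"yaw":0},{"slide":[-0.04,-0.15,0.17],"yaw":0},{"slide":[-0.04,-0.19,0.17],"yaw":0},{"slide":[-0.04,-0.23,0.17],"yaw":0},{"slide":[-0.04,-0.27,0.17],"yaw":0},{"slide":[-0.04,-0.3,0.17],"yaw":0},{"slide":[-0.04,-0.3,0.17],"yaw":0},{"slide":[-0.04,-0.3,0.17],"yaw":0},{"slide":[-0.04,-0.3,0.17],"yaw":0}]'
python3 - <<'E'
from h import *
ims=[]
for n,(x0,y0,w,h) in(('scene',(215,150,100,90)),('top',(200,115,100,90))):
    c=camera(n); ims.append(cv2.resize(c['frame'][y0:y0+h,x0:x0+w,::-1],(400,360),interpolation=cv2.INTER_CUBIC))
cv2.imwrite('pics/p4.png',np.hstack(ims))
E
```

```text
clock: 15.7
position: [0.4977, -0.2833, 0.2102]
ee_rot: [0.998, 0.064, 0.0, -0.0]
ft_force: [0.7, 1.1, 0.6]
grip_width: 1.0
grasp_force: 0.0
```

View pics/p4.png

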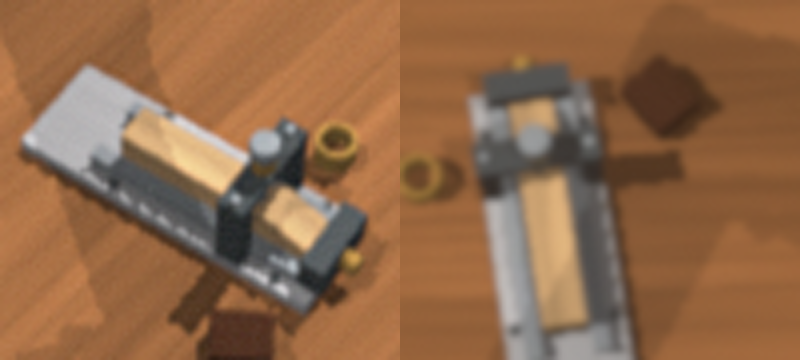

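The blank lies in the channel with its nose close to the stop (scene crop 325,245) and the knob low. I'll check the tail position and knob numerically, and hand in if both agree.

```bash
python3 - <<'E'
from h import *
import pickle
c=camera('top'); S=cv2.cvtColor(c['frame'],cv2.COLOR_RGB2HSV)
p=onz(c,561/4-100+200-.4,326/4+115-.4,.046)[:2]-[.5644,.0187]
x=p@[.9919,.1272]; print('tail jig x',x, 'y',p@[-.1272,.9919])
I=[pickle.load(open('scene0.pkl','rb'))['frame'],camera('scene')['frame']]
up=lambda a:cv2.resize(a,None,fx=8,fy=8,interpolation=cv2.INTER_CUBIC)
_,m,_,q=cv2.minMaxLoc(cv2.matchTemplate(up(I[1][168:203,264:299]),up(I[0][178:193,274:289]),cv2.TM_CCOEFF_NORMED))
dy=q[1]/8-10; print('knob shift',q[0]/8-10,dy,m)
if abs(x+.061)<.004 and abs(dy)<.5: print(hand_in())
E
```

```text
tail jig x -0.06508643039300693 y 0.0022614175088439417
knob shift 0.0 0.0 0.9918094277381897
```

The 4 mm excess at the tail is the visible tail face, which leans about 5 mm outwards in this view. The knob is fully down over the bar, which is only possible with the plunger in the notch.

```bash
python3 -c "
from workcell import *
print(hand_in())"
```

```text
the job is handed in; nothing more can be done
None
```

The job is handed in at about 16 s on the clock: the blank is notch up in the jig by the stop, the camera shows the plunger fully down with the gripper off and clear, and no verdict came back.

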